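# Jam the wedge in the gluing press

## Robot

A 6-joint arm with a two-finger parallel gripper is mounted at the origin on a cart in front of the work surface, level with it; the furniture and walls round the work are solid. World frame = base frame: x ahead of the robot, y to its left, z up, the work surface at z = 0. Lengths are in m, angles in rad, forces in N, time in s.
With the tool pointing down it reaches from about 0.3 to 0.85 m from the base axis. Payload 5.4 kg.
Tool frame: the origin (TCP) lies midway between the tips of the shut fingers; the grasp point (between the pads) lies 19 mm behind it; x points along the fingers, y is the direction in which the jaws open and shut, and the axes are right-handed (so a half turn about x gives the same grasp; the last joint's range is limited). The gripper opens to 85 mm and grips with 20 to 120 N. Pads are 22 mm wide; open, the fingers measure 114 mm over their backs; the gripper's body (76 mm by 85 mm) begins 54 mm behind the grasp point. The pads swing forward as they close: fully open they stand 13 mm farther back than shut.
Start: joints at [1.091, 0.158, 1.597, -0, 1.386, -0.21], TCP at [0.153, 0.554, 0.21] pointing down, gripper open.
Joint ranges: [-2.91, 2.91], [-0.94, 2.29], [0.18, 2.7], [-1.29, 4.43], [0.17, 2.64], [-3, 3]. Speed limits (rad/s): [2.57, 2.57, 3.14, 3.14, 3.14, 3.14].

## Interface

Orientations are given as a unit quaternion [w, x, y, z].
In Python, from plant import ctrl gives the robot as it stands.
- The arm moves only by the tool apply_moves, never from a script. Its arguments are lists of equal length, an entry for each row: "offset": the shift along the tool's x, y, z in mm, a list of three; "twist": the turn about the tool's x in rad; "fingers": the finger opening in mm, from 0 to 85.4. A call has 1 to 8 rows; each row is the pose to reach, as a shift and turn from the pose commanded when the call began, along the tool's axes at that moment; what a row does not reach only later rows make up. A row lasts 1/12 s, in which the tool goes at most 41.7 mm and 7.16 degrees, less where a joint would pass 70% of its speed; a pose out of reach is approached as far as the arm can. A call with a gripper value outside its range is refused whole. The fingers move at their own pace and stop on an object; "force" is the grip in N (left out, the last holds). Time passes only in rows, so rows that repeat a pose let the fingers close. It gives the time, the measured TCP pose, the force and the opening at its end, in the units of the state.
- ctrl.observe(): the state, without advancing time (a new reading comes with each control period).
- ctrl.read_camera(name): name is "side" or "top" or "wrist"; returns a dict with "frame" (420x560x3 uint8, red, green, blue), "fov_y" (degrees; the focal length in pixels is half the picture's height over the tangent of half this angle, whatever the lens; pixels are square), "cx", "cy" (the principal point, pixels), "eye" and "orientation" of the camera in the world; the wrist camera has in their place "T_tool_cam" (4x4, takes a point from camera to tool coordinates, whose origin is the TCP and whose axes are the tool frame's). Camera axes: x right, y up, looking along -z (the intrinsics and any distortion apply to the point x, -y, -z); pixel columns grow to the right and rows downward; lengths in m; the calibration is good to about 2 mm. A picture is of the moment at which its call begins: read the wrist's pose just before it. There is no depth.
- ctrl.job_done(): hands the job in, once; it reports no verdict.
The state is a dict: "time": time; "joint_positions": joint angles; "joint_velocities": joint speeds; "effort": joint torques, N m; "tool_pos": TCP position; "tcp_rot": TCP orientation; "ft_force": force on the tool from outside, world axes, zero at the start; "ft_torque": the same for the moment, N m; "finger_gap": opening from 0.0 (shut) to 1.0 (fully open).
Only numpy, scipy, OpenCV 4.12 (cv2) and the standard library are available. Lean on these libraries where they do the work, as an engineer would, in place of code of your own. Each camera call takes 0.05 s, during which the arm holds its last target.

## Task

Take the tapered hardwood wedge, not the flat strip, and lay it flat face down on the top board of the gluing press. Push it straight, thin end first, under the middle of the steel crossbar until it jams tight with a firm push of about 15 newtons and stays tight by itself; do not force it further, the bar must never be loaded beyond 40 newtons. Let go and leave the other things where they are.

Things in the scene. Friction and masses are not known exactly. Their poses are not given: they have to be found in the camera images.
- wedge_mid (a point): centre of the wedge, dark hardwood, 120 mm long (x), 34 mm wide (y), tapering evenly from 26 mm high at the butt (-x end) to 5 mm at the thin end (+x end); flat underside, sloping top. This point is 7.8 mm above the underside, half-way along and across. z up. Starts flat on the desk, sides free; hold it by the sides in the butt half
- wedge_tip (a point): middle of the thin end face of the wedge, 2.5 mm above its underside, 60 mm from wedge_mid along +x; axes as wedge_mid
- wedge_butt (a point): middle of the butt (thick) end face of the wedge, 13 mm above its underside, 60 mm from wedge_mid along -x; axes as wedge_mid
- wedge: the same wedge, about 80 g; origin on its underside, half-way along and across; x to the thin end, z up. Friction of wood on wood and steel is 0.5 to 0.7: the force on the crossbar is roughly as large as the push, and the jammed wedge holds itself when let go
- press: gluing press, fixed: plywood base 220 x 140 x 24 mm (x -135 to +85 mm); on it, over a stack of veneers, a light wooden pressing board 205 x 88 mm (x -127 to +77 mm), level and rigid, its top 47 to 53 mm above the desk: the stack differs each time and is not measured. Origin on the desk under the middle of the crossbar; x is the push direction, y runs along the bar
- crossbar: fixed round steel bar of the press, 16 mm thick, along y; origin at the middle of its lowest line, 64 mm above the desk; axes as the press. 92 mm clear between the eyes at its ends, on two studs 116 mm apart, 98 mm high. The slot under it is 11 to 17 mm high, so the wedge's top meets it when the thin end is about 30 to 75 mm past its middle
- strip: a flat strip of the same dark wood, 120 x 34 x 16 mm, no taper; not wanted; origin under its centre, x along its length. Leave it where it lies
- glue_pot: glue pot, 47 mm across, 70 mm high, standing beside the press; origin under its centre. Leave it alone
- bit_stand: wooden stand with upright drill bits, 36 x 75 mm, 71 mm high, standing in front of the press; origin under its centre. Leave it alone
Things that resemble listed ones, but are neither listed nor needed, are in the scene too. What is shaped like the wedge but blue or red is not meant.

How it is judged:
At the end, for the whole second after the job is handed in: The wedge, let go and at rest, lies flat (within 0.06 rad) on the pressing board with its thin end at least 15 mm past the crossbar and its butt at least 20 mm short of it, within 20 mm of the bar's middle and 0.15 rad of straight, and is jammed so that it presses on the crossbar with more than 5 N (contact force between wedge and crossbar above 5 N and x of wedge_tip in the frame of crossbar above 0.015 m and x of wedge_butt in the frame of crossbar below -0.02 m and y of wedge_mid in the frame of crossbar between -0.02 and 0.02 m and angle between the x axis of wedge and the x axis of crossbar, either way round below 0.15 rad and angle between wedge's own z axis and vertical below 0.06 rad and linear speed of wedge below 0.005 m/s); the robot touches nothing.
It fails at once if the wedge loads the crossbar with more than 40 N (contact force between wedge and crossbar above 40 N).
It fails at once if the flat strip is moved by more than 30 mm (distance of strip from where it was at the start of the episode above 0.03 m).
It fails at once if the glue pot is moved by more than 30 mm (distance of glue_pot from where it was at the start of the episode above 0.03 m).
It fails at once if the bit stand is moved by more than 30 mm (distance of bit_stand from where it was at the start of the episode above 0.03 m).
It also fails if it takes over 59 s, if anything falls off the work surface, if the arm or the gripper's body presses on something with over 40 N, if the wrist force passes 120 N, or if a joint passes its speed limit or range.

## Working session

There is one attempt and no reset: what is moved stays moved. The work goes in short steps, Python scripts to look and compute and a tool call to move; the robot and the scene stay as the last step left them, time stands still between calls to the robot, and variables do not carry over. Pictures are saved under pics/ and viewed, and the job is handed in when it is done.

Besides the shell and the picture viewer there is one more tool, called after "Call:" as name([rows], argument=value, ...), one row to a line, values as JSON. apply_moves: Moves the arm, as the interface text tells. Its arguments: {"type":"object","properties":{"offset":{"type":"array","items":{"type":"array","items":{"type":"number"}}},"twist":{"type":"array","items":{"type":"number"}},"fingers":{"type":"array","items":{"type":"number"}},"force":{"type":"number"}},"required":["offset","twist","fingers"]}

```bash
ls; mkdir -p pics; cat > h.py <<'E'
import numpy as np, cv2
from scipy.spatial.transform import Rotation as R
from plant import ctrl
def q2R(q): return R.from_quat([q[1],q[2],q[3],q[0]]).as_matrix()
def snap(name,fn):
    s=ctrl.observe(); c=ctrl.read_camera(name)
    cv2.imwrite('pics/'+fn,c['frame'][:,:,::-1])
    import pickle; 
    if name=='wrist':
        T=np.eye(4);T[:3,:3]=q2R(s['tcp_rot']);T[:3,3]=s['tool_pos'];c['T']=T@np.array(c['T_tool_cam'])
    else:
        T=np.eye(4);T[:3,:3]=q2R(c['orientation']);T[:3,3]=c['eye'];c['T']=T
    pickle.dump(c,open('pics/'+fn+'.pkl','wb')); return c
def load(fn):
    import pickle; return pickle.load(open('pics/'+fn+'.pkl','rb'))
def ray(c,u,v):
    f=c['frame'].shape[0]/2/np.tan(np.radians(c['fov_y'])/2)
    K=np.array([[f,0,c['cx']],[0,f,c['cy']],[0,0,1]])
    d=c.get('distortion',c.get('dist'))
    p=np.array([[[u,v]]],float)
    if d is not None: x,y=cv2.undistortPoints(p,K,np.array(d,float))[0,0]
    else: x,y=(u-c['cx'])/f,(v-c['cy'])/f
    r=c['T'][:3,:3]@np.array([x,-y,-1]); return c['T'][:3,3],r/np.linalg.norm(r)
def onz(c,u,v,z):
    o,r=ray(c,u,v); return o+r*(z-o[2])/r[2]
def tri(*cs):
    A=np.zeros((3,3));b=np.zeros(3)
    L=[ray(*x) for x in cs]
    for o,r in L:
        P=np.eye(3)-np.outer(r,r);A+=P;b+=P@o
    p=np.linalg.solve(A,b); return p,[np.linalg.norm((np.eye(3)-np.outer(r,r))@(p-o)) for o,r in L]
def proj(c,p):
    f=c['frame'].shape[0]/2/np.tan(np.radians(c['fov_y'])/2)
    q=c['T'][:3,:3].T@(np.array(p)-c['T'][:3,3]); x,y=q[0]/-q[2],-q[1]/-q[2]
    K=np.array([[f,0,c['cx']],[0,f,c['cy']],[0,0,1]])
    d=c.get('distortion',c.get('dist'))
    if d is None: return f*x+c['cx'],f*y+c['cy']
    return cv2.projectPoints(np.array([[[x,y,1.]]]),np.zeros(3),np.zeros(3),K,np.array(d,float))[0][0,0]
E
python3 - <<'E'
from h import *
for n in('top','side','wrist'):
    c=snap(n,n+'0.png'); print(n,{k:v for k,v in c.items() if k!='frame'})
print(ctrl.observe())
E
```

```text
pics
top {'fov_y': 51.25983439968749, 'cx': 281.001304226336, 'cy': 207.26190313189127, 'eye': array([ 0.36072327, -0.04570851,  1.27184638]), 'orientation': array([-0.69572631, -0.0619975 ,  0.04667668,  0.71410258]), 'T': array([[-0.02424242,  0.98785224, -0.15349354,  0.36072327],
       [-0.99942759, -0.02757237, -0.01960271, -0.04570851],
       [-0.02359677,  0.15293046,  0.98795519,  1.27184638],
       [ 0.        ,  0.        ,  0.        ,  1.        ]])}
side {'fov_y': 47.62750694089944, 'cx': 276.49582938274824, 'cy': 206.74050283459994, 'eye': array([ 0.98502076, -0.69027682,  1.0439894 ]), 'orientation': array([0.90559858, 0.31843672, 0.09655102, 0.26299653]), 'T': array([[ 0.84302145, -0.4148478 ,  0.34236844,  0.98502076],
       [ 0.53782935,  0.65886176, -0.5259665 , -0.69027682],
       [-0.00737743,  0.62753684,  0.77855192,  1.0439894 ],
       [ 0.        ,  0.        ,  0.        ,  1.        ]])}
wrist {'fov_y': 69.49070868677903, 'cx': 274.39969170558913, 'cy': 206.51489342165564, 'T_tool_cam': array([[ 1.30583950e-04,  2.84356764e-01, -9.58718527e-01,
      
[... 505 characters left out ...]
     ,  1.        ]])}
{'time': 0.15, 'joint_positions': array([ 1.09092536e+00,  1.58945704e-01,  1.59796178e+00, -1.09109107e-05,
        1.38619675e+00, -2.10078537e-01]), 'joint_velocities': array([-0.00058586, -0.00248184, -0.00343245,  0.00037689, -0.00114849,
        0.00013   ]), 'effort': array([-1.77116531e-04, -3.96381605e+01, -3.31782031e+01, -3.87558712e-04,
        5.58162064e-03,  7.00288382e-06]), 'tool_pos': array([0.15302893, 0.55373842, 0.20891041]), 'tcp_rot': array([ 0.70050566,  0.09459205,  0.70085998, -0.09560049]), 'ft_force': array([-0.43574015, -0.44832474, -0.15083936]), 'ft_torque': array([-0.05466268,  0.03115569, -0.03169285]), 'finger_gap': 0.9975387158241087}
```

View pics/top0.png

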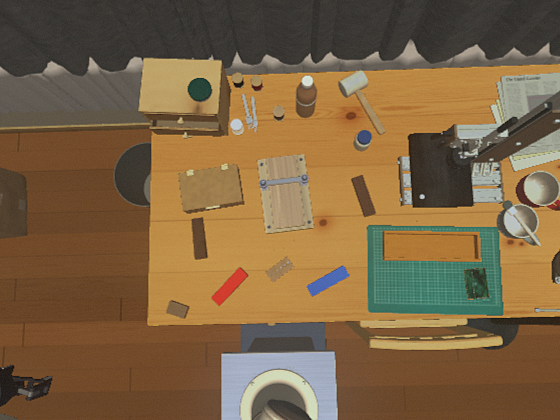

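View pics/side0.png

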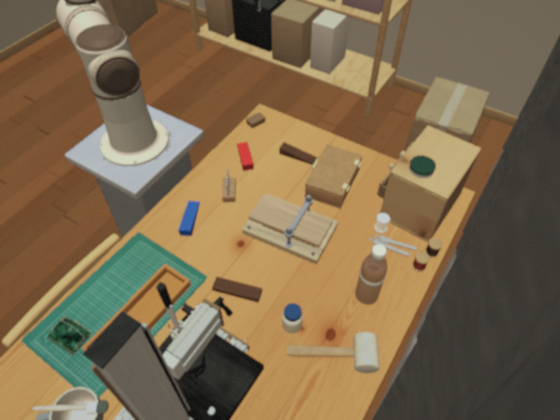

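View pics/wrist0.png

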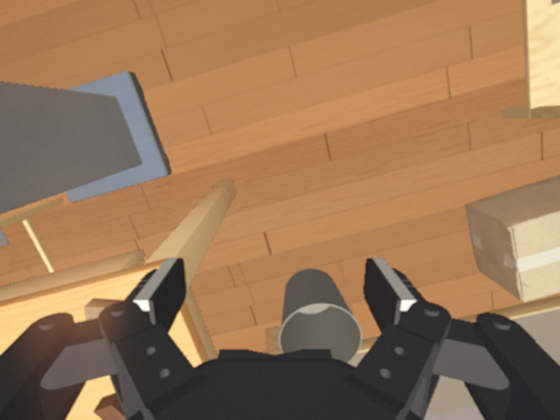

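```bash
python3 - <<'E'
from h import *
t=load('top0.png')['frame'][:,:,::-1]; s=load('side0.png')['frame'][:,:,::-1]
def cr(i,x0,y0,w,h,k): return cv2.resize(i[y0:y0+h,x0:x0+w],(w*k,h*k),interpolation=cv2.INTER_CUBIC)
cv2.imwrite('pics/z1.png',cr(t,180,130,200,150,4))
a=cr(s,260,130,100,50,4);b=cr(s,195,265,100,50,4)
cv2.imwrite('pics/z2.png',np.vstack([a,b]))
cv2.imwrite('pics/z3.png',cr(s,230,180,120,90,6))
E
```

```text
(no output)
```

View pics/z1.png

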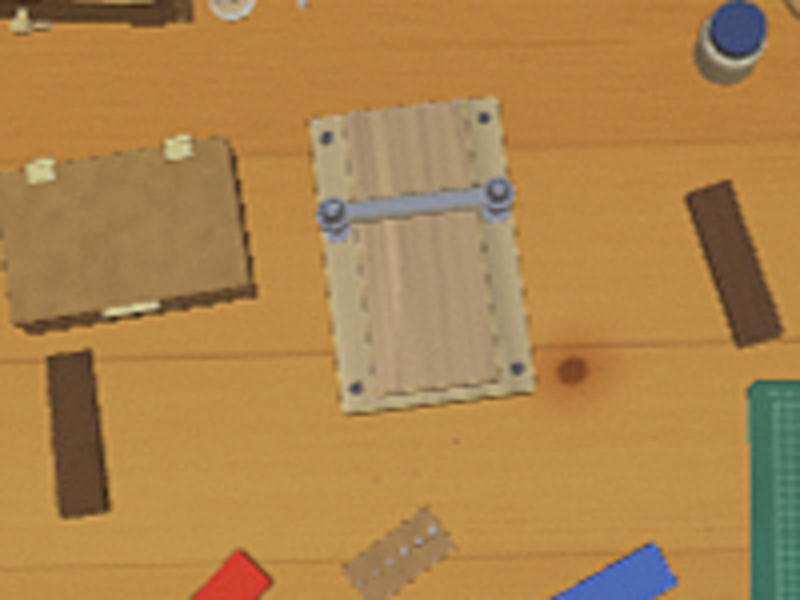

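View pics/z2.png

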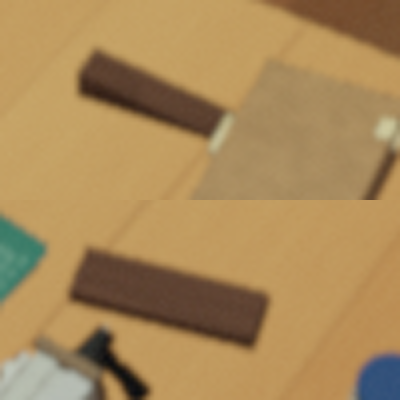

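View pics/z3.png

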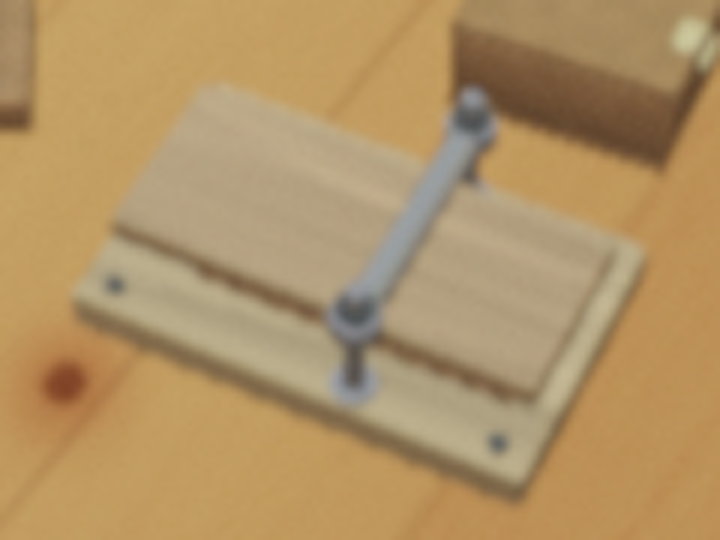

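```bash
python3 - <<'E'
from h import *
t=load('top0.png');s=load('side0.png')
def Z(x,y): return x/4+180-.375,y/4+130-.375
for n,p,z in [('buttL',(60,517),.026),('buttR',(108,510),.026),('tipL',(48,355),.005),('tipR',(92,350),.005),
 ('boardnearL',(385,393),.05),('boardnearR',(498,378),.05),('boardfarL',(350,118),.05),('boardfarR',(460,103),.05),
 ('baseNL',(345,412),.024),('baseNR',(533,388),.024),('baseFL',(310,122),.024),('baseFR',(495,98),.024),
 ('studL',(333,208),.098),('studR',(498,188),.098),
 ('boxN1',(20,330),.0),('boxN2',(253,295),0),('boxtopN1',(12,322),.05),('boxtopN2',(252,290),.05),('glue',(737,28),.07),('bit',(400,555),.06)]:
    print(n,onz(t,*Z(*p),z).round(4))
m=cv2.cvtColor(t['frame'],cv2.COLOR_RGB2HSV)
g=t['frame'].astype(int)
mask=((g.sum(2)<230)).astype(np.uint8)
n,l,st,ce=cv2.connectedComponentsWithStats(mask)
for i in range(1,n):
    if 200<st[i][4]<900: print(st[i],ce[i])
# triangulate studs and wedge corners
def ZA(x,y): return x/4+260-.375,y/4+130-.375
def Z3(x,y): return x/6+230-.42,y/6+180-.42
print('studL',tri((t,*Z(333,208)),(s,*Z3(473,95))))
print('studR',tri((t,*Z(498,188)),(s,*Z3(357,300))))
print('butt corner R(outer -y)',tri((t,*Z(108,510)),(s,*ZA(82,75))))
print('butt corner L',tri((t,*Z(60,517)),(s,*ZA(97,48))))
print('boardNL',tri((t,*Z(385,393)),(s,*Z3(218,84))))
print('boardNR',tri((t,*Z(498,378)),(s,*Z3(118,222))))
print('boardFR',tri((t,*Z(460,103)),(s,*Z3(530,385))))
print('box near R', tri((t,*Z(252,290)),(s,*ZA(190,205))))
E
```

```text
buttL [0.4127 0.2281 0.026 ]
buttR [0.4168 0.1939 0.026 ]
tipL [0.5319 0.2423 0.005 ]
tipR [0.5347 0.2099 0.005 ]
boardnearL [ 0.4924 -0.0057  0.05  ]
boardnearR [ 0.5009 -0.0852  0.05  ]
boardfarL [0.6917 0.015  0.05  ]
boardfarR [ 0.7004 -0.0643  0.05  ]
baseNL [0.4824 0.0241 0.024 ]
baseNR [ 0.496  -0.1108  0.024 ]
baseFL [0.6967 0.0458 0.024 ]
baseFR [ 0.7106 -0.0905  0.024 ]
studL [0.6156 0.0256 0.098 ]
studR [ 0.6263 -0.0878  0.098 ]
boxN1 [0.5517 0.2643 0.    ]
boxN2 [0.5731 0.0918 0.    ]
boxtopN1 [0.5501 0.2579 0.05  ]
boxtopN2 [0.5683 0.087  0.05  ]
glue [ 0.7436 -0.2619  0.07  ]
bit [ 0.3795 -0.0138  0.06  ]
[188  78  24  24 439] [199.34624146  89.17767654]
[144 114  75  13 443] [180.4469526 117.6275395]
[352 175  23  42 455] [362.81758242 195.79120879]
[516 175  28  32 228] [523.47807018 193.89035088]
[192 218  15  41 466] [198.87982833 238.30472103]
[464 268  25  31 572] [476.08566434 282.9527972 ]
[247 337  69  15 875] [281.58857143 344.14171429]
[267 399  44  21 536] [287.375      409.56902985]
studL (array([0.61707537, 0.0264247 , 0.09497366]), [np.float64(0.001047601
[... 262 characters left out ...]
032951396565174657), np.float64(0.0032951396565174124)])
butt corner L (array([0.41411312, 0.23022867, 0.02134821]), [np.float64(0.0015986186632151185), np.float64(0.001598618663215263)])
boardNL (array([ 0.49631632, -0.00199107,  0.05382878]), [np.float64(0.005692518492956232), np.float64(0.005692518492956223)])
boardNR (array([ 0.50234902, -0.08427785,  0.04669241]), [np.float64(0.0014622098566274852), np.float64(0.0014622098566275262)])
boardFR (array([ 0.70064197, -0.06418549,  0.04976866]), [np.float64(0.0001922594258274827), np.float64(0.00019225942582731478)])
box near R (array([0.57137935, 0.09001274, 0.06279384]), [np.float64(0.006682287826921785), np.float64(0.006682287826921887)])
```

```bash
cat >> h.py <<'E'
def off(target,yaw=None):
    """target world TCP, desired yaw (rad) of tool z (push dir)"""
    s=ctrl.observe();Rm=q2R(s['tcp_rot']);d=np.array(target)-s['tool_pos']
    cy=np.arctan2(Rm[1,2],Rm[0,2])
    print('t',round(s['time'],2),'pos',s['tool_pos'].round(4),'yaw',cy.round(4),'xaxis',Rm[:,0].round(4),'F',s['ft_force'].round(2),'gap',round(s['finger_gap']*85.4,1))
    print('offset mm',(Rm.T@d*1000).round(1),'twist',None if yaw is None else round(-(yaw-cy),4))
E
python3 - <<'E'
from h import *
off([.40,.211,.20],.124)
E
```

```text
t 0.15 pos [0.153  0.5537 0.2089] yaw -0.2698 xaxis [-7.0e-04 -1.3e-03 -1.0e+00] F [-0.44 -0.45 -0.15] gap 85.2
offset mm [   9.2 -264.5  329.4] twist -0.3938
```

Call:
apply_moves([
  [9,-264,329],
  [9,-264,329],
  [9,-264,329],
  [9,-264,329],
  [9,-264,329],
  [9,-264,329],
  [9,-264,329],
  [9,-264,329],
], twist=[-0.394,-0.394,-0.394,-0.394,-0.394,-0.394,-0.394,-0.394], fingers=[70,70,70,70,70,70,70,70])

```text
time: 0.82
tool_pos: [0.3432, 0.29, 0.2027]
tcp_rot: [0.706, -0.044, 0.706, 0.044]
ft_force: [-0.0, 1.0, -0.2]
finger_gap: 0.82
```

```bash
python3 - <<'E'
from h import *
off([.40,.211,.20],.124)
E
```

```text
t 0.82 pos [0.3432 0.29   0.2027] yaw 0.1246 xaxis [ 1.e-04  1.e-04 -1.e+00] F [-0.05  1.02 -0.22] gap 70.1
offset mm [  2.7 -85.4  46.5] twist 0.0006
```

Call:
apply_moves([
  [2.7,-84,46],
  [2.7,-84,46],
  [2.7,-84,46],
  [2.7,-84,46],
  [2.7,-84,46],
], twist=[0,0,0,0,0], fingers=[70,70,70,70,70])

```text
time: 1.23
tool_pos: [0.3986, 0.2137, 0.1999]
tcp_rot: [0.705, -0.043, 0.706, 0.043]
ft_force: [0.1, 1.1, 0.7]
finger_gap: 0.815
```

```bash
python3 - <<'E'
from h import *
off([.40,.211,.20],.124)
c=snap('wrist','w1.png')
E
```

```text
t 1.23 pos [0.3986 0.2137 0.1999] yaw 0.1222 xaxis [-9.e-04  3.e-04 -1.e+00] F [0.08 1.11 0.72] gap 69.6
offset mm [-0.1 -2.9  1. ] twist -0.0018
```

View pics/w1.png

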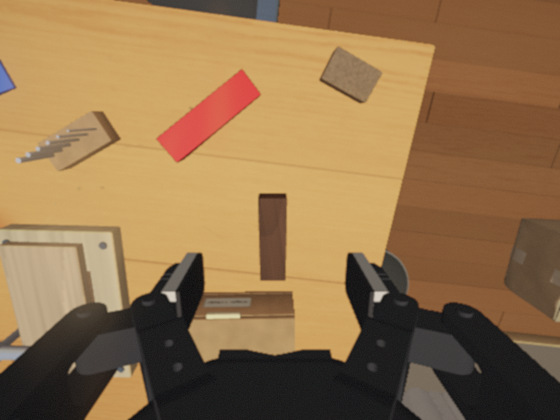

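```bash
python3 - <<'E'
from h import *
c=load('w1.png')
i=c['frame'][175:295,215:330,::-1]
cv2.imwrite('pics/z4.png',cv2.resize(i,None,fx=5,fy=5,interpolation=cv2.INTER_CUBIC))
E
```

```text
(no output)
```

View pics/z4.png

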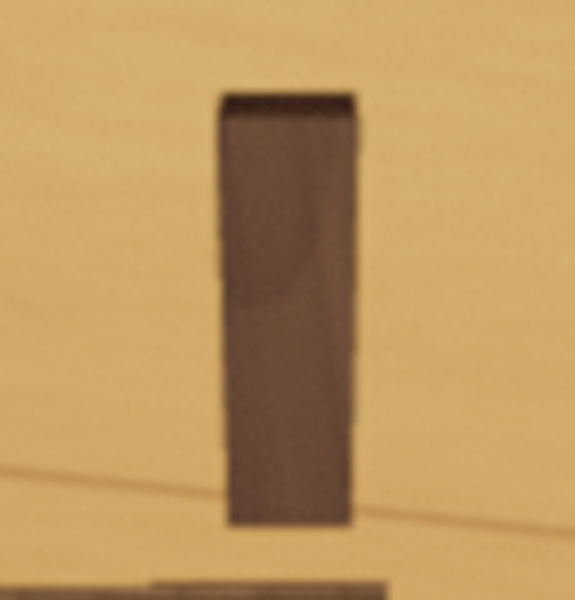

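```bash
python3 - <<'E'
from h import *
c=load('w1.png');t=load('top0.png');s=load('side0.png')
W=lambda x,y:(x/5+215-.4,y/5+175-.4)
Z=lambda x,y:(x/4+180-.375,y/4+130-.375)
ZA=lambda x,y:(x/4+260-.375,y/4+130-.375)
for n,p,z in [('bbR',(222,95),0),('bbL',(355,95),0),('btR',(219,117),.026),('btL',(357,117),.026),('tR',(229,524),.005),('tL',(352,524),.005)]:
    print(n,onz(c,*W(*p),z).round(4))
print('btL',tri((c,*W(357,117)),(t,*Z(60,517)),(s,*ZA(97,48))))
print('btR',tri((c,*W(219,117)),(t,*Z(108,510)),(s,*ZA(82,75))))
print('tL',tri((c,*W(352,524)),(t,*Z(48,355))))
print('tR',tri((c,*W(229,524)),(t,*Z(92,350))))
E
```

```text
bbR [0.4205 0.1975 0.    ]
bbL [0.4165 0.2302 0.    ]
btR [0.4192 0.1979 0.026 ]
btL [0.4153 0.2296 0.026 ]
tR [0.5362 0.2121 0.005 ]
tL [0.5322 0.2446 0.005 ]
btL (array([0.41497174, 0.22959846, 0.02288978]), [np.float64(0.0011573438736675445), np.float64(0.0022514353538525063), np.float64(0.0011550438843348774)])
btR (array([0.41971116, 0.19721585, 0.02203818]), [np.float64(0.0008196852188214843), np.float64(0.003704063976063735), np.float64(0.002886966901682977)])
tL (array([0.53236664, 0.24365125, 0.00396434]), [np.float64(0.0011499578028082598), np.float64(0.001149957802808244)])
tR (array([0.53510171, 0.21092244, 0.00583438]), [np.float64(0.0012613996889944226), np.float64(0.001261399688994432)])
```

```bash
python3 - <<'E'
from h import *
off([.434,.2156,.05],.125)
E
```

```text
t 1.28 pos [0.3982 0.2144 0.1999] yaw 0.124 xaxis [-9.e-04  4.e-04 -1.e+00] F [-0.38  0.82  0.27] gap 69.9
offset mm [149.8  -3.3  35.8] twist -0.001
```

Call:
apply_moves([
  [38,-3.3,35.8],
  [75,-3.3,35.8],
  [110,-3.3,35.8],
  [150,-3.3,35.8],
  [170,-3.3,35.8],
  [185,-3.3,35.8],
  [192,-3.3,35.8],
  [192,-3.3,35.8],
], twist=[0,0,0,0,0,0,0,0], fingers=[70,70,70,70,70,70,70,70])

```text
time: 1.95
tool_pos: [0.4325, 0.2161, 0.0066]
tcp_rot: [0.704, -0.045, 0.707, 0.044]
ft_force: [0.3, 0.3, -0.3]
finger_gap: 0.825
```

```bash
python3 - <<'E'
from h import *
off([.434,.2156,.005],.125)
c=snap('wrist','w2.png')
E
```

```text
t 1.95 pos [0.4325 0.2161 0.0066] yaw 0.1262 xaxis [-3.6e-03 -6.0e-04 -1.0e+00] F [ 0.29  0.28 -0.26] gap 70.4
offset mm [ 1.6 -0.7  1.4] twist 0.0012
```

View pics/w2.png

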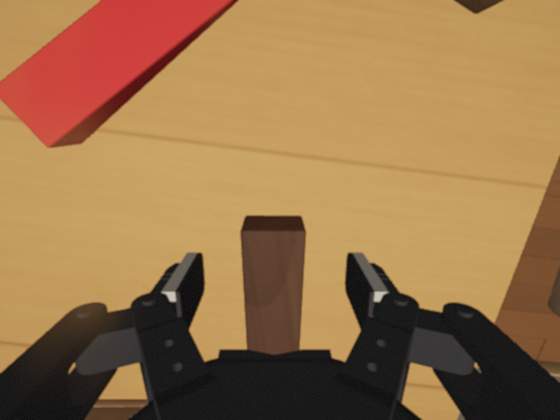

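Call:
apply_moves([
  [1.5,0,0],
  [1.5,0,0],
  [1.5,0,0],
  [1.5,0,0],
  [1.5,0,0],
  [1.5,0,0],
  [1.5,0,0],
  [1.5,0,0],
], twist=[0,0,0,0,0,0,0,0], fingers=[30,25,25,25,25,25,25,25], force=40)

```text
time: 2.67
tool_pos: [0.4347, 0.2152, 0.0067]
tcp_rot: [0.706, -0.044, 0.706, 0.044]
ft_force: [-0.9, 0.6, -0.4]
finger_gap: 0.291
```

Call:
apply_moves([
  [0,0,0],
  [-10,0,0],
  [-30,0,0],
  [-60,0,0],
  [-95,0,0],
  [-120,0,0],
  [-120,0,0],
  [-120,0,0],
], twist=[0,0,0,0,0,0,0,0], fingers=[25,25,25,25,25,25,25,25])

```text
time: 3.33
tool_pos: [0.4362, 0.2156, 0.129]
tcp_rot: [0.707, -0.044, 0.704, 0.044]
ft_force: [-0.5, 1.1, -0.2]
finger_gap: 0.291
```

```bash
python3 - <<'E'
from h import *
off([.434,.2156,.13],.125)
c=snap('wrist','w3.png')
snap('side','s3.png')
E
```

```text
t 3.33 pos [0.4362 0.2156 0.129 ] yaw 0.1242 xaxis [ 0.0047  0.001  -1.    ] F [-0.48  1.11 -0.22] gap 24.8
offset mm [-1.   0.3 -2.2] twist -0.0008
```

View pics/w3.png

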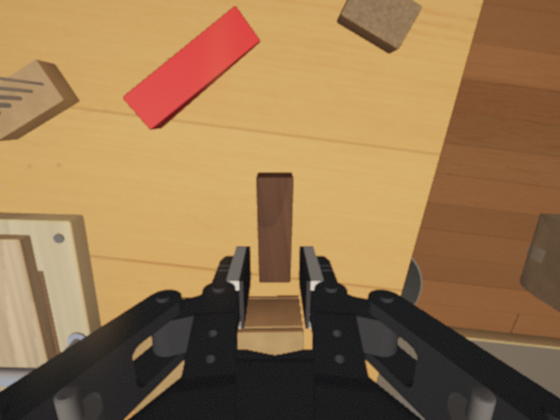

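View pics/s3.png

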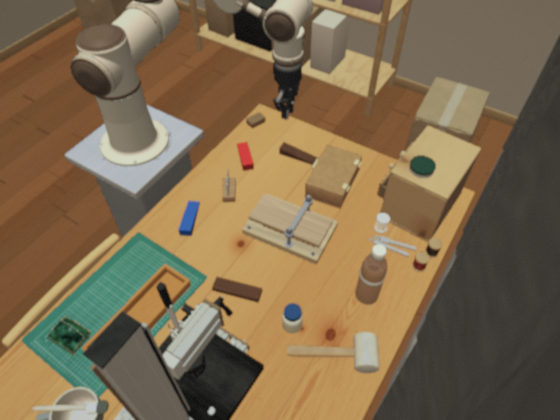

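```bash
python3 - <<'E'
from h import *
s=load('s3.png');c=load('w3.png')
print(proj(s,[.436,.2156,.129]),proj(s,[.436,.2156,.0]),proj(s,[.476,.221,.0]))
i=c['frame'][160:300,205:345,::-1]
cv2.imwrite('pics/z5.png',cv2.resize(i,None,fx=4,fy=4,interpolation=cv2.INTER_CUBIC))
i=s['frame'][60:170,240:350,::-1]
cv2.imwrite('pics/z6.png',cv2.resize(i,None,fx=5,fy=5,interpolation=cv2.INTER_CUBIC))
a=load('w1.png')
for z in (0,.026): print(proj(c,[.4168,.2135,z]),proj(c,[.5342,.2283,0.005]))
print(proj(c,[.436,.2156,.129+.0]))
E
```

```text
(np.float64(287.251384504018), np.float64(120.19528137992418)) (np.float64(286.8266847946316), np.float64(152.1545055306356)) (np.float64(298.78766638629327), np.float64(155.9805216989861))
(np.float64(274.43459471327424), np.float64(171.48778683187163)) (np.float64(274.57512447199974), np.float64(281.3320190374908))
(np.float64(274.44374649589446), np.float64(176.6543086764928)) (np.float64(274.57512447199974), np.float64(281.3320190374908))
(np.float64(274.005252535363), np.float64(242.99099989850097))
```

View pics/z5.png

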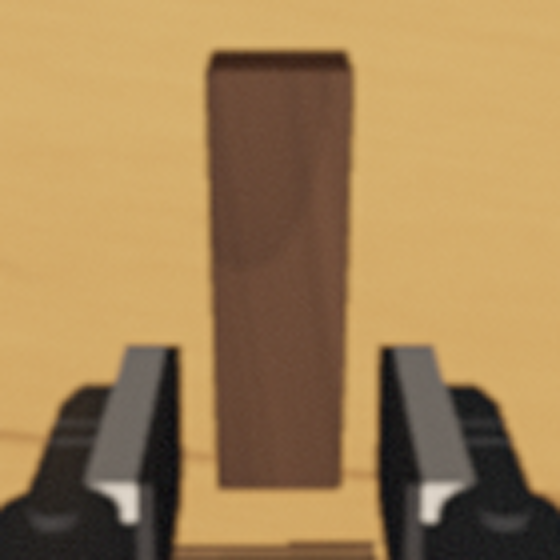

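View pics/z6.png

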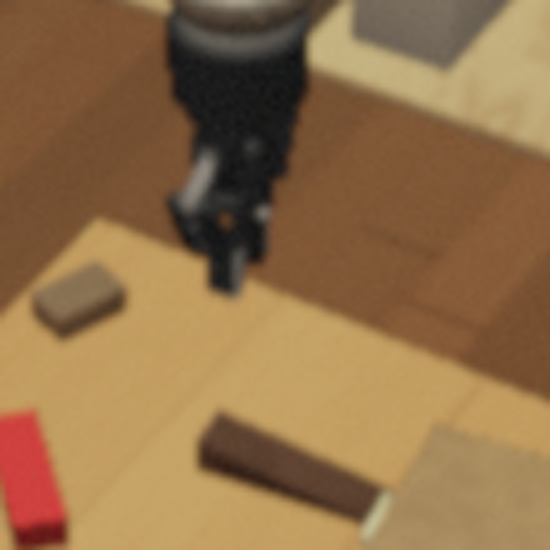

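Call:
apply_moves([
  [0,0,-2],
  [40,0,-2],
  [80,0,-2],
  [110,0,-2],
  [122,0,-2],
  [125,0,-2],
  [125,0,-2],
  [125,0,-2],
], twist=[0,0,0,0,0,0,0,0], fingers=[70,70,70,70,70,70,70,70], force=40)

```text
time: 4.1
tool_pos: [0.433, 0.2151, 0.0021]
tcp_rot: [0.706, -0.044, 0.706, 0.044]
ft_force: [-0.6, 0.0, -0.6]
finger_gap: 0.822
```

Call:
apply_moves([
  [0,0,0],
  [0,0,0],
  [0,0,0],
  [0,0,0],
  [0,0,0],
  [0,0,0],
  [0,0,0],
  [0,0,0],
], twist=[0,0,0,0,0,0,0,0], fingers=[10,10,10,10,10,10,10,10])

```text
time: 4.77
tool_pos: [0.434, 0.2153, 0.0027]
tcp_rot: [0.707, -0.044, 0.705, 0.044]
ft_force: [-0.1, -0.1, 5.9]
finger_gap: 0.114
```

```bash
python3 - <<'E'
from h import *
off([.434,.2156,.005],.125)
c=snap('wrist','w4.png')
snap('side','s4.png')
i=load('s4.png')['frame'][60:170,240:350,::-1]
cv2.imwrite('pics/z7.png',cv2.resize(i,None,fx=5,fy=5,interpolation=cv2.INTER_CUBIC))
E
```

```text
t 4.77 pos [0.434  0.2153 0.0027] yaw 0.1242 xaxis [ 2.5e-03  6.0e-04 -1.0e+00] F [-0.08 -0.06  5.92] gap 9.8
offset mm [-2.3  0.3  0.1] twist -0.0008
```

View pics/w4.png

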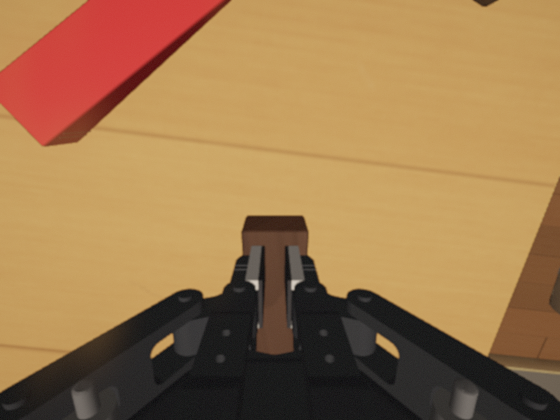

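View pics/z7.png

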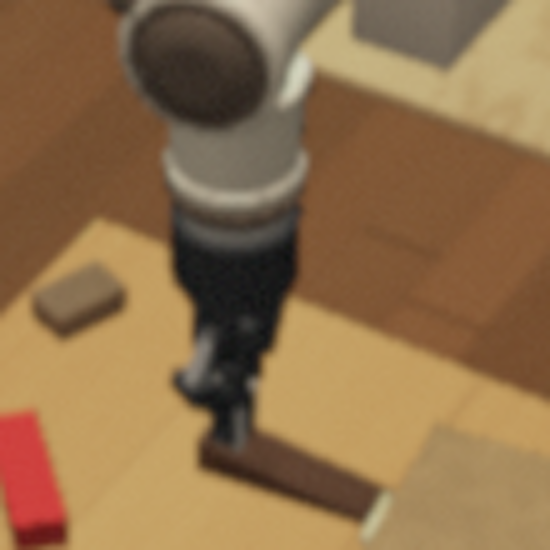

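Call:
apply_moves([
  [-6,0,0],
  [-10,0,0],
  [-10,0,0],
  [-10,0,0],
  [-10,0,0],
  [0,0,0],
  [4,0,0],
  [4,0,0],
], twist=[0,0,0,0,0,0,0,0], fingers=[10,50,60,60,60,60,60,60])

```text
time: 5.53
tool_pos: [0.431, 0.2146, -0.0042]
tcp_rot: [0.704, -0.044, 0.707, 0.044]
ft_force: [-0.3, -0.1, -0.2]
finger_gap: 0.7
```

Call:
apply_moves([
  [2,0,0],
  [4,0,0],
  [6,0,0],
  [6,0,0],
], twist=[0,0,0,0], fingers=[60,60,60,60])

```text
time: 5.87
tool_pos: [0.4324, 0.2149, -0.0087]
tcp_rot: [0.706, -0.044, 0.706, 0.044]
ft_force: [0.4, 1.0, 0.1]
finger_gap: 0.699
```

```bash
python3 - <<'E'
from h import *
off([.434,.2156,.005],.125)
c=snap('wrist','w5.png')
snap('side','s5.png')
i=load('s5.png')['frame'][60:170,240:350,::-1]
cv2.imwrite('pics/z8.png',cv2.resize(i,None,fx=5,fy=5,interpolation=cv2.INTER_CUBIC))
E
```

```text
t 5.87 pos [ 0.4324  0.2149 -0.0087] yaw 0.1242 xaxis [-5.e-04 -1.e-04 -1.e+00] F [0.39 1.   0.12] gap 59.7
offset mm [-13.7   0.5   1.6] twist -0.0008
```

View pics/z8.png

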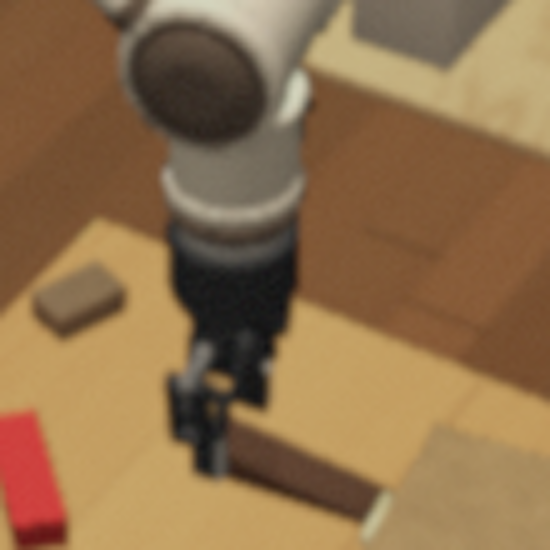

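View pics/w5.png

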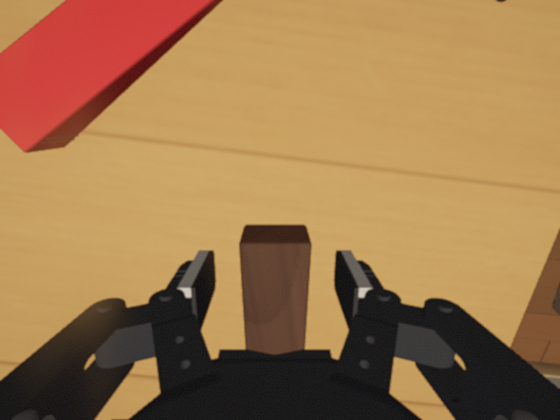

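Call:
apply_moves([
  [3,0,1],
  [7,0,1],
  [7,0,1],
  [7,0,1],
  [7,0,1],
  [7,0,1],
  [7,0,1],
  [7,0,1],
], twist=[0,0,0,0,0,0,0,0], fingers=[60,60,60,25,20,20,20,20], force=40)

```text
time: 6.63
tool_pos: [0.4339, 0.2152, -0.0152]
tcp_rot: [0.706, -0.044, 0.706, 0.044]
ft_force: [0.1, 0.5, 0.6]
finger_gap: 0.381
```

```bash
python3 - <<'E'
from h import *
off([.434,.2156,.005],.125)
c=snap('wrist','w6.png')
E
```

```text
t 6.63 pos [ 0.4339  0.2152 -0.0152] yaw 0.1241 xaxis [ 4.e-04  1.e-04 -1.e+00] F [0.08 0.47 0.61] gap 32.5
offset mm [-20.2   0.4   0.2] twist -0.0009
```

View pics/w6.png

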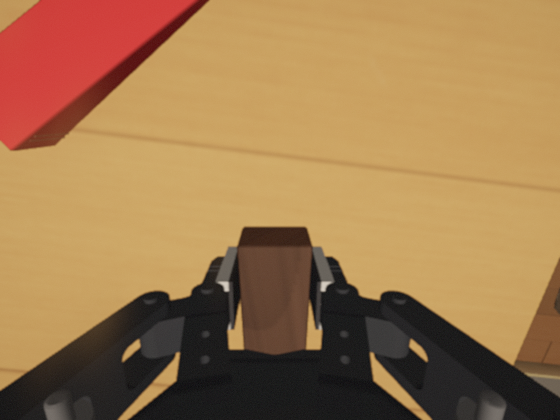

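Call:
apply_moves([
  [-8,0,0],
  [-30,0,0],
  [-65,0,0],
  [-105,0,0],
  [-145,-20,10],
  [-180,-50,25],
  [-205,-80,40],
  [-205,-80,40],
], twist=[0,0,0,0,0,0,0,0], fingers=[20,20,20,20,20,20,20,20])

```text
time: 7.35
tool_pos: [0.4879, 0.1379, 0.1958]
tcp_rot: [0.71, -0.044, 0.702, 0.042]
ft_force: [1.2, 1.1, 0.4]
finger_gap: 0.385
```

```bash
python3 - <<'E'
from h import *
off([.434,.2156,.005],.1)
c=snap('wrist','w7.png')
c=snap('side','s7.png')
i=load('s7.png')['frame'][60:210,220:420,::-1]
cv2.imwrite('pics/z9.png',cv2.resize(i,None,fx=4,fy=4,interpolation=cv2.INTER_CUBIC))
E
```

```text
t 7.35 pos [0.4879 0.1379 0.1958] yaw 0.122 xaxis [ 0.0107 -0.0013 -0.9999] F [1.23 1.08 0.45] gap 32.9
offset mm [190.1  84.2 -46. ] twist 0.022
```

View pics/w7.png

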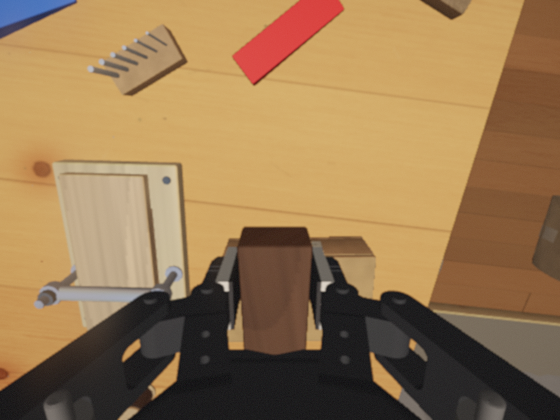

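View pics/z9.png

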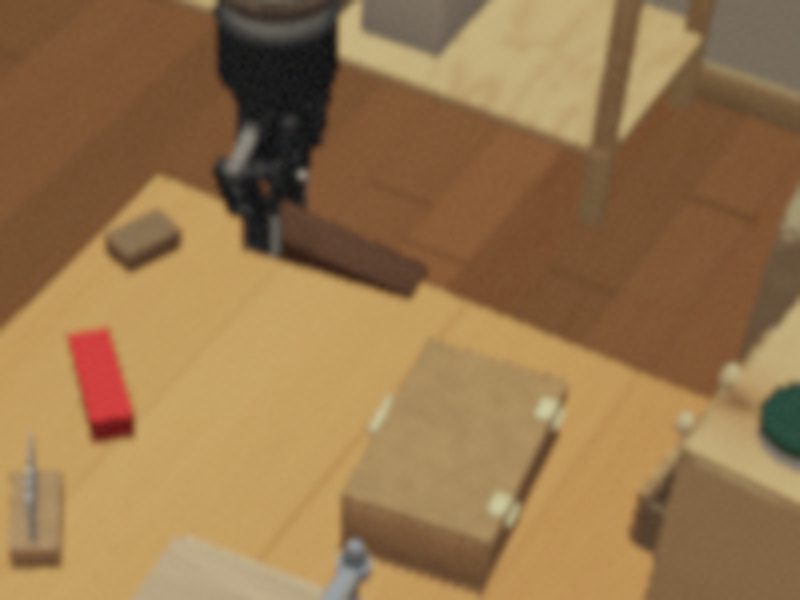

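```bash
python3 - <<'E'
from h import *
c=load('w7.png')
i=c['frame'][150:330,25:200,::-1]
cv2.imwrite('pics/z10.png',cv2.resize(i,None,fx=3.3,fy=3.3,interpolation=cv2.INTER_CUBIC))
E
```

```text
(no output)
```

View pics/z10.png

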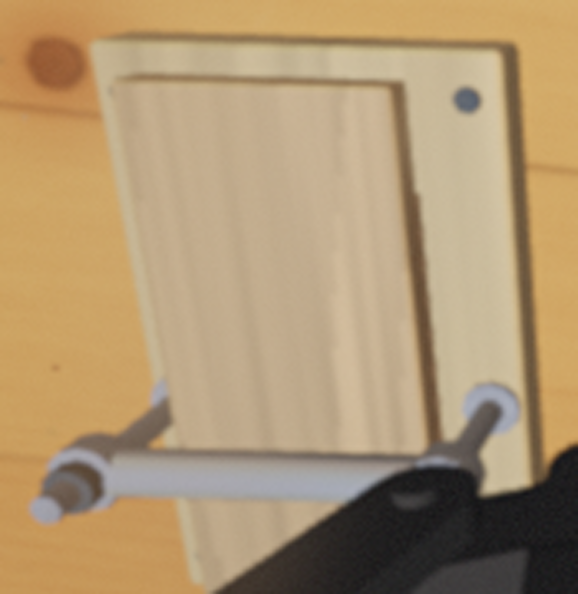

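```bash
python3 - <<'E'
from h import *
c=load('w7.png');t=load('top0.png');s=load('side0.png')
W=lambda x,y:(x/3.3+25-.35,y/3.3+150-.35)
Z=lambda x,y:(x/4+180-.375,y/4+130-.375)
Z3=lambda x,y:(x/6+230-.42,y/6+180-.42)
print('NL',tri((c,*W(390,85)),(t,*Z(385,393))), onz(c,*W(390,85),.05))
print('NR',tri((c,*W(114,82)),(t,*Z(498,378))), onz(c,*W(114,82),.05))
print('baseNL',onz(c,*W(505,45),.024),'baseNR',onz(c,*W(92,40),.024))
for z in (.047,.05,.053): print(z,onz(c,*W(390,85),z)[:2],onz(c,*W(114,82),z)[:2],np.linalg.norm(onz(c,*W(390,85),z)-onz(c,*W(114,82),z)))
print('studR foot',onz(c,*W(165,392),.024),'studL foot',onz(c,*W(493,408),.024))
print('stud R tip',tri((c,*W(45,508)),(t,*Z(500,184))),onz(c,*W(45,508),.098))
print('bar centre line w z=.072',onz(c,*W(110,473),.072),onz(c,*W(390,478),.072))
print('bar centre line t',onz(t,*Z(347,212),.072),onz(t,*Z(483,202),.072))
def pl(c,a,b):
    o,r1=ray(c,*a);_,r2=ray(c,*b);n=np.cross(r1,r2);n/=np.linalg.norm(n);return n,n@o
n1,d1=pl(c,W(110,473),W(390,478));n2,d2=pl(t,Z(347,212),Z(483,202));n3,d3=pl(s,Z3(466,160),Z3(374,285))
d=np.cross(n1,n2);print('dir',d/np.linalg.norm(d))
print('at y=-.031:',np.linalg.solve(np.array([n1,n2,[0,1,0]]),[d1,d2,-.031]),np.linalg.solve(np.array([n1,n3,[0,1,0]]),[d1,d3,-.031]))
E
```

```text
NL (array([ 0.49500504, -0.00486782,  0.0376588 ]), [np.float64(0.0012781009194618095), np.float64(0.0012781009194619052)]) [0.49314538 0.00060097 0.05      ]
NR (array([ 0.50155705, -0.08491285,  0.05142188]), [np.float64(0.0008487226405904006), np.float64(0.0008487226405904856)]) [ 0.50280215 -0.08575468  0.05      ]
baseNL [0.4811556  0.02837958 0.024     ] baseNR [ 0.49645483 -0.10996719  0.024     ]
0.047 [ 0.49390024 -0.00064882] [ 0.50365051 -0.08784063] 0.08773528388775258
0.05 [0.49314538 0.00060097] [ 0.50280215 -0.08575468] 0.08689391023929544
0.053 [0.49239052 0.00185075] [ 0.50195378 -0.08366874] 0.08605253659083828
studR foot [ 0.62810422 -0.0949758   0.024     ] studL foot [0.61968806 0.02774394 0.024     ]
stud R tip (array([ 0.63042684, -0.08946801,  0.09222437]), [np.float64(8.919975568130692e-05), np.float64(8.919975568133082e-05)]) [ 0.62586194 -0.08469864  0.098     ]
bar centre line w z=.072 [ 0.63037483 -0.0831279   0.072     ] [0.62083673 0.00903274 0.072     ]
bar centre line t [0.61809515 0.01737207 0.072     ] [ 0.62244761 -0.07797587  0.072     ]
dir [ 0.01787681 -0.99182899  0.12631578]
at y=-.031: [ 0.61806995 -0.031       0.08229628] [ 0.6254345 -0.031      0.0713226]
```

```bash
python3 - <<'E'
from h import *
off([.507,-.0427,.12],.104)
E
```

```text
t 7.45 pos [0.4852 0.1396 0.192 ] yaw 0.1214 xaxis [ 4.6e-03  2.0e-04 -1.0e+00] F [-0.25  0.72 -0.58] gap 33.1
offset mm [  72.1 -183.5   -0.8] twist 0.0174
```

Call:
apply_moves([
  [0,-40,-1],
  [0,-80,-1],
  [10,-120,-1],
  [30,-160,-1],
  [55,-183.5,-1],
  [72,-183.5,-1],
  [72,-183.5,-1],
  [72,-183.5,-1],
], twist=[0.017,0.017,0.017,0.017,0.017,0.017,0.017,0.017], fingers=[20,20,20,20,20,20,20,20])

```text
time: 8.12
tool_pos: [0.5027, -0.0398, 0.1154]
tcp_rot: [0.704, -0.037, 0.708, 0.039]
ft_force: [0.9, 0.5, -1.0]
finger_gap: 0.383
```

```bash
python3 - <<'E'
from h import *
off([.508,-.0425,.045],.104)
snap('wrist','w8.png')
E
```

```text
t 8.12 pos [ 0.5027 -0.0398  0.1154] yaw 0.1076 xaxis [-0.0055  0.0024 -1.    ] F [ 0.88  0.54 -1.02] gap 32.7
offset mm [70.3 -3.5  5.4] twist 0.0036
```

View pics/w8.png

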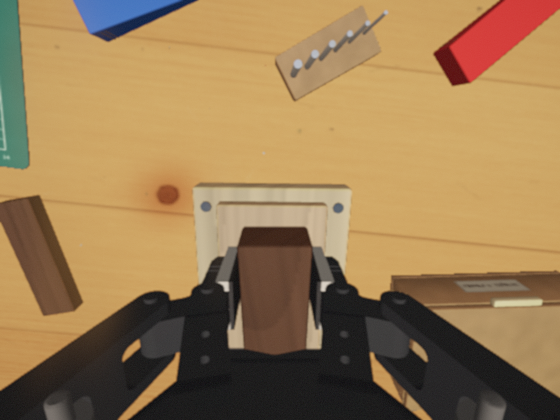

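Call:
apply_moves([
  [20,-1,3],
  [40,-1,3],
  [58,-1,3],
  [65,-1,3],
  [65,-1,3],
  [65,-1,3],
], twist=[0,0,0,0,0,0], fingers=[20,20,20,20,20,20])

```text
time: 8.67
tool_pos: [0.5088, -0.0416, 0.0537]
tcp_rot: [0.707, -0.038, 0.706, 0.038]
ft_force: [-0.1, 1.0, -0.0]
finger_gap: 0.382
```

```bash
python3 - <<'E'
from h import *
off([.508,-.0425,.035],.104)
snap('side','s9.png')
i=load('s9.png')['frame'][140:280,210:370,::-1]
cv2.imwrite('pics/z11.png',cv2.resize(i,None,fx=5,fy=4,interpolation=cv2.INTER_CUBIC))
E
```

```text
t 8.67 pos [ 0.5088 -0.0416  0.0537] yaw 0.1084 xaxis [ 1.3e-03 -3.0e-04 -1.0e+00] F [-0.14  0.96 -0.02] gap 32.6
offset mm [18.7 -0.8 -0.9] twist 0.0044
```

View pics/z11.png

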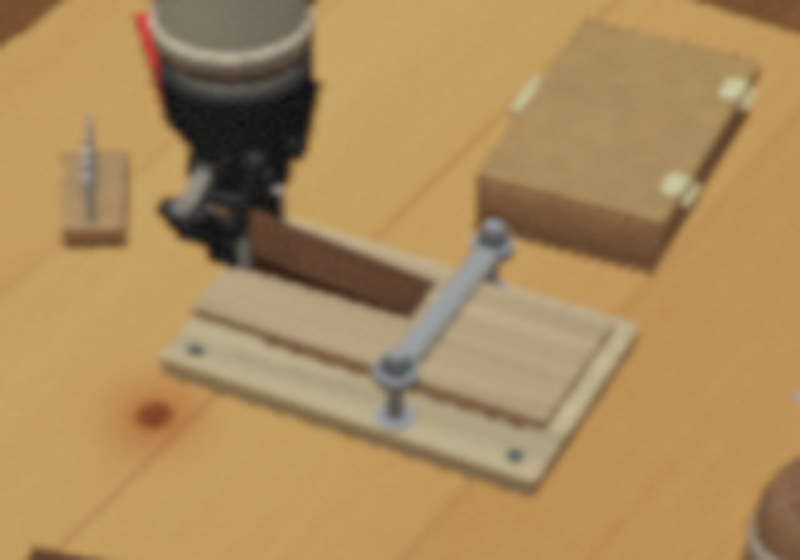

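Call:
apply_moves([
  [0,-0.5,-6],
  [6,-0.5,-6],
  [12,-0.5,-6],
  [14,-0.5,-6],
  [14,-0.5,-6],
], twist=[0.004,0.004,0.004,0.004,0.004], fingers=[20,20,20,20,20])

```text
time: 9.13
tool_pos: [0.5015, -0.0432, 0.0378]
tcp_rot: [0.706, -0.036, 0.707, 0.037]
ft_force: [0.3, 0.3, -0.2]
finger_gap: 0.387
```

Call:
apply_moves([
  [1,0,0],
  [2,0,0],
  [2,0,0],
], twist=[0,0,0], fingers=[20,20,20])

```text
time: 9.38
tool_pos: [0.5023, -0.0434, 0.0374]
tcp_rot: [0.706, -0.037, 0.706, 0.037]
ft_force: [-4.3, 0.6, 6.5]
finger_gap: 0.386
```

Call:
apply_moves([
  [1,0,0],
  [1.5,0,0],
  [1.5,0,0],
], twist=[0,0,0], fingers=[20,20,20])

```text
time: 9.63
tool_pos: [0.5023, -0.0434, 0.0374]
tcp_rot: [0.706, -0.037, 0.707, 0.037]
ft_force: [-9.3, 2.6, 19.7]
finger_gap: 0.387
```

Call:
apply_moves([
  [-3,0,0],
  [-3,0,0],
  [-3,0,0],
  [-3,0,0],
  [-3,0,0],
  [-3,0,0],
], twist=[0,0,0,0,0,0], fingers=[20,20,50,50,50,50])

```text
time: 10.13
tool_pos: [0.5021, -0.0433, 0.0379]
tcp_rot: [0.706, -0.036, 0.706, 0.037]
ft_force: [-0.2, 0.2, -0.5]
finger_gap: 0.585
```

```bash
python3 - <<'E'
from h import *
off([.508,-.0425,.035],.104)
snap('side','s10.png')
snap('wrist','w10.png')
i=load('s10.png')['frame'][140:280,210:370,::-1]
cv2.imwrite('pics/z12.png',cv2.resize(i,None,fx=5,fy=4,interpolation=cv2.INTER_CUBIC))
E
```

```text
t 10.13 pos [ 0.5021 -0.0433  0.0379] yaw 0.1032 xaxis [-3.e-04  1.e-04 -1.e+00] F [-0.23  0.22 -0.48] gap 50.0
offset mm [2.9 0.2 6. ] twist -0.0008
```

View pics/z12.png

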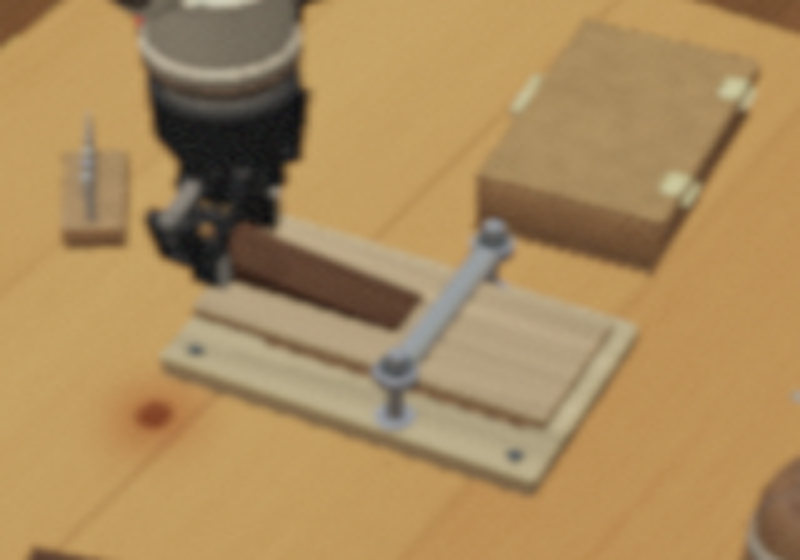

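View pics/w10.png

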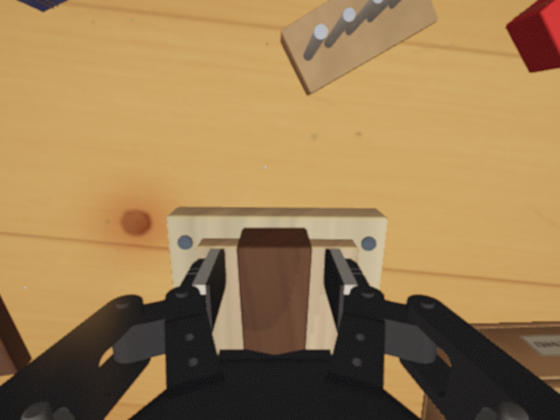

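Call:
apply_moves([
  [0,0,0],
  [0,0,0],
  [0,0,0],
  [0,0,0],
  [0,0,5],
  [0,0,12],
  [0,0,20],
  [0,0,20],
], twist=[0,0,0,0,0,0,0,0], fingers=[20,20,20,20,20,20,20,20], force=35)

```text
time: 10.9
tool_pos: [0.524, -0.0413, 0.0384]
tcp_rot: [0.707, -0.037, 0.705, 0.036]
ft_force: [0.0, 0.6, -0.5]
finger_gap: 0.387
```

Call:
apply_moves([
  [0,0,5],
  [0,0,10],
  [0,0,15],
  [0,0,20],
  [0,0,20],
  [0,0,20],
], twist=[0,0,0,0,0,0], fingers=[20,20,20,20,20,20])

```text
time: 11.4
tool_pos: [0.543, -0.0392, 0.0383]
tcp_rot: [0.707, -0.037, 0.705, 0.036]
ft_force: [1.1, -0.2, 1.4]
finger_gap: 0.385
```

```bash
python3 - <<'E'
from h import *
off([.508,-.0425,.035],.104)
E
```

```text
t 11.4 pos [ 0.543  -0.0392  0.0383] yaw 0.1032 xaxis [ 2.e-03 -1.e-04 -1.e+00] F [ 1.13 -0.18  1.44] gap 32.9
offset mm [  3.2   0.4 -35.2] twist -0.0008
```

Call:
apply_moves([
  [0,0,2],
  [0,0,4],
  [0,0,6],
  [0,0,6],
], twist=[0,0,0,0], fingers=[20,20,20,20])

```text
time: 11.73
tool_pos: [0.5478, -0.0386, 0.0383]
tcp_rot: [0.706, -0.036, 0.706, 0.036]
ft_force: [-1.8, -0.2, 4.4]
finger_gap: 0.386
```

Call:
apply_moves([
  [0,0,1],
  [0,0,2],
  [0,0,2],
  [0,0,2],
], twist=[0,0,0,0], fingers=[20,20,20,20])

```text
time: 12.07
tool_pos: [0.5496, -0.0384, 0.0382]
tcp_rot: [0.706, -0.037, 0.706, 0.036]
ft_force: [-3.1, -0.2, 5.2]
finger_gap: 0.386
```

Call:
apply_moves([
  [0,0,1],
  [0,0,2],
  [0,0,2],
  [0,0,2],
], twist=[0,0,0,0], fingers=[20,20,20,20])

```text
time: 12.4
tool_pos: [0.5515, -0.0382, 0.0383]
tcp_rot: [0.706, -0.036, 0.706, 0.036]
ft_force: [-2.8, -0.1, 4.8]
finger_gap: 0.39
```

Call:
apply_moves([
  [-0.7,0,1],
  [-0.7,0,2],
  [-0.7,0,2],
  [-0.7,0,2],
], twist=[0,0,0,0], fingers=[20,20,20,20])

```text
time: 12.73
tool_pos: [0.5537, -0.0378, 0.0384]
tcp_rot: [0.706, -0.036, 0.706, 0.037]
ft_force: [1.0, 0.0, -0.2]
finger_gap: 0.39
```

Call:
apply_moves([
  [0,0,1],
  [0,0,2],
  [0,0,2],
  [0,0,2],
], twist=[0,0,0,0], fingers=[20,20,20,20])

```text
time: 13.07
tool_pos: [0.5558, -0.0377, 0.0386]
tcp_rot: [0.706, -0.036, 0.706, 0.037]
ft_force: [0.5, -0.4, -2.6]
finger_gap: 0.39
```

Call:
apply_moves([
  [0,0,1],
  [0,0,2],
  [0,0,2],
  [0,0,2],
], twist=[0,0,0,0], fingers=[20,20,20,20])

```text
time: 13.4
tool_pos: [0.5566, -0.0374, 0.0383]
tcp_rot: [0.705, -0.036, 0.707, 0.037]
ft_force: [-4.3, -0.3, -0.3]
finger_gap: 0.386
```

Call:
apply_moves([
  [0,0,0.5],
  [0,0,1],
  [0,0,1],
], twist=[0,0,0], fingers=[20,20,20])

```text
time: 13.65
tool_pos: [0.5566, -0.0375, 0.0383]
tcp_rot: [0.704, -0.036, 0.708, 0.037]
ft_force: [-8.5, -1.8, 3.7]
finger_gap: 0.388
```

Call:
apply_moves([
  [0,0,0.5],
  [0,0,1],
  [0,0,1],
], twist=[0,0,0], fingers=[20,20,20])

```text
time: 13.9
tool_pos: [0.5566, -0.0374, 0.0382]
tcp_rot: [0.703, -0.037, 0.709, 0.037]
ft_force: [-12.8, -0.8, 5.9]
finger_gap: 0.388
```

Call:
apply_moves([
  [0,0,0.4],
  [0,0,0.7],
  [0,0,0.7],
  [0,0,0.7],
], twist=[0,0,0,0], fingers=[20,20,20,20])

```text
time: 14.23
tool_pos: [0.5566, -0.0374, 0.0382]
tcp_rot: [0.703, -0.037, 0.709, 0.037]
ft_force: [-14.7, -2.2, 8.5]
finger_gap: 0.389
```

Call:
apply_moves([
  [0,0,0],
  [0,0,0],
  [0,0,0],
  [0,0,0],
  [0,0,0],
], twist=[0,0,0,0,0], fingers=[50,50,50,50,50])

```text
time: 14.65
tool_pos: [0.5612, -0.0373, 0.0392]
tcp_rot: [0.707, -0.037, 0.706, 0.036]
ft_force: [-0.5, 0.4, -0.5]
finger_gap: 0.586
```

```bash
python3 - <<'E'
from h import *
off([.508,-.0425,.035],.104)
snap('wrist','w11.png')
snap('side','s11.png')
i=load('s11.png')['frame'][140:280,210:370,::-1]
cv2.imwrite('pics/z13.png',cv2.resize(i,None,fx=5,fy=4,interpolation=cv2.INTER_CUBIC))
E
```

```text
t 14.65 pos [ 0.5612 -0.0373  0.0392] yaw 0.1032 xaxis [ 1.1e-03 -2.0e-04 -1.0e+00] F [-0.5   0.43 -0.51] gap 50.1
offset mm [  4.1   0.3 -53.4] twist -0.0008
```

View pics/z13.png

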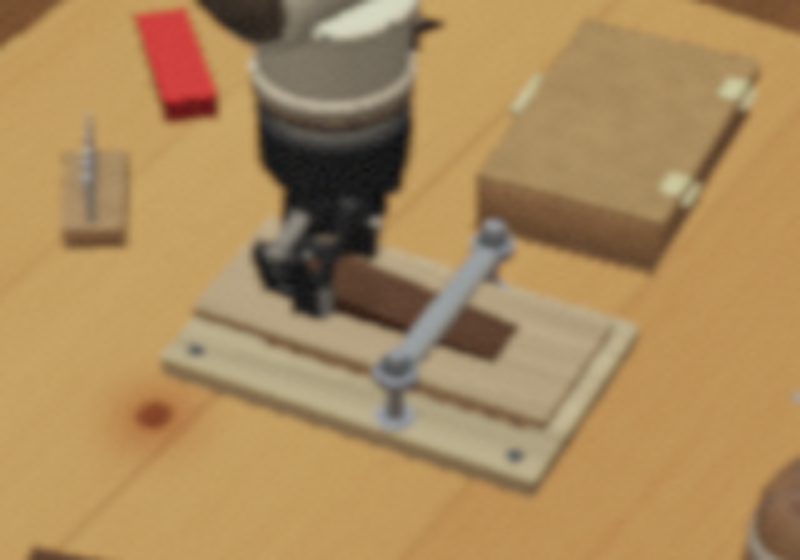

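View pics/w11.png

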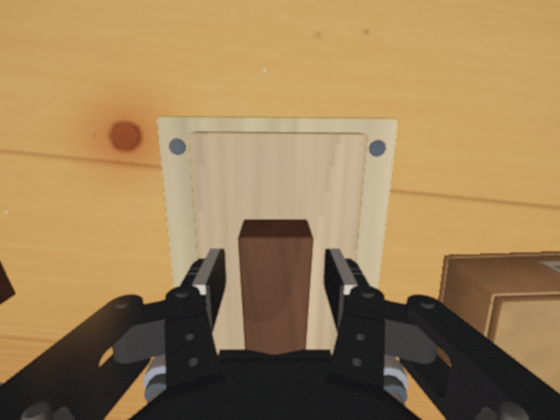

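Call:
apply_moves([
  [-10,0,0],
  [-30,0,0],
  [-48,0,-5],
  [-48,0,-30],
  [-48,0,-55],
  [-48,0,-55],
  [-48,0,-55],
  [-48,0,-55],
], twist=[0,0,0,0,0,0,0,0], fingers=[60,60,60,30,0,0,0,0])

```text
time: 15.42
tool_pos: [0.5069, -0.0432, 0.0877]
tcp_rot: [0.707, -0.037, 0.706, 0.036]
ft_force: [0.9, -0.6, -0.0]
finger_gap: 0.004
```

```bash
python3 - <<'E'
from h import *
off([.5095,-.0424,.044],.104)
snap('wrist','w12.png')
E
```

```text
t 15.42 pos [ 0.5069 -0.0432  0.0877] yaw 0.103 xaxis [ 1.9e-03 -5.0e-04 -1.0e+00] F [ 0.86 -0.6  -0.03] gap 0.3
offset mm [43.7  0.5  2.6] twist -0.001
```

View pics/w12.png

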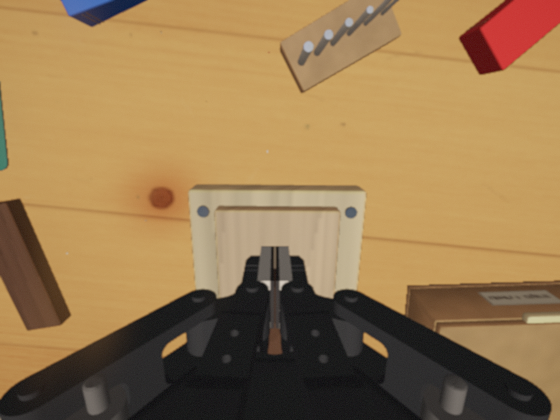

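Call:
apply_moves([
  [20,0.5,0],
  [38,0.5,0],
  [44,0.5,0],
  [44,0.5,0],
], twist=[0,0,0,0], fingers=[0,0,0,0])

```text
time: 15.8
tool_pos: [0.505, -0.042, 0.0413]
tcp_rot: [0.705, -0.036, 0.707, 0.037]
ft_force: [0.0, -0.3, 0.5]
finger_gap: -0.0
```

Call:
apply_moves([
  [0,0,4],
  [0,0,8],
  [0,0,12],
  [0,0,14],
  [0,0,14],
], twist=[0,0,0,0,0], fingers=[0,0,0,0,0])

```text
time: 16.22
tool_pos: [0.521, -0.0412, 0.0436]
tcp_rot: [0.707, -0.037, 0.706, 0.036]
ft_force: [-0.2, 0.3, 0.7]
finger_gap: -0.001
```

Call:
apply_moves([
  [0,0,1],
  [0,0,2],
  [0,0,3],
  [0,0,3],
], twist=[0,0,0,0], fingers=[0,0,0,0])

```text
time: 16.55
tool_pos: [0.5228, -0.0407, 0.0429]
tcp_rot: [0.706, -0.036, 0.706, 0.036]
ft_force: [-0.2, -0.1, -0.3]
finger_gap: -0.0
```

Call:
apply_moves([
  [0,0,1],
  [0,0,2],
  [0,0,2],
], twist=[0,0,0], fingers=[0,0,0])

```text
time: 16.8
tool_pos: [0.5249, -0.0405, 0.0429]
tcp_rot: [0.706, -0.036, 0.706, 0.036]
ft_force: [0.9, 0.5, -0.3]
finger_gap: -0.002
```

Call:
apply_moves([
  [0,0,1],
  [0,0,2],
  [0,0,2],
], twist=[0,0,0], fingers=[0,0,0])

```text
time: 17.05
tool_pos: [0.5269, -0.0403, 0.0429]
tcp_rot: [0.706, -0.037, 0.706, 0.036]
ft_force: [0.4, 0.1, 0.2]
finger_gap: -0.0
```

Call:
apply_moves([
  [0,0,1],
  [0,0,2],
  [0,0,2],
], twist=[0,0,0], fingers=[0,0,0])

```text
time: 17.3
tool_pos: [0.5282, -0.0401, 0.0427]
tcp_rot: [0.706, -0.036, 0.707, 0.037]
ft_force: [-2.1, -1.5, 1.8]
finger_gap: 0.0
```

```bash
python3 - <<'E'
from h import *
off([.5095,-.0424,.044],.104)
snap('wrist','w13.png')
snap('side','s13.png')
i=load('s13.png')['frame'][140:280,210:370,::-1]
cv2.imwrite('pics/z14.png',cv2.resize(i,None,fx=5,fy=4,interpolation=cv2.INTER_CUBIC))
E
```

```text
t 17.3 pos [ 0.5282 -0.0401  0.0427] yaw 0.1034 xaxis [-0.0016  0.     -1.    ] F [-2.1  -1.47  1.83] gap 0.0
offset mm [ -1.3  -0.4 -18.8] twist -0.0006
```

View pics/z14.png

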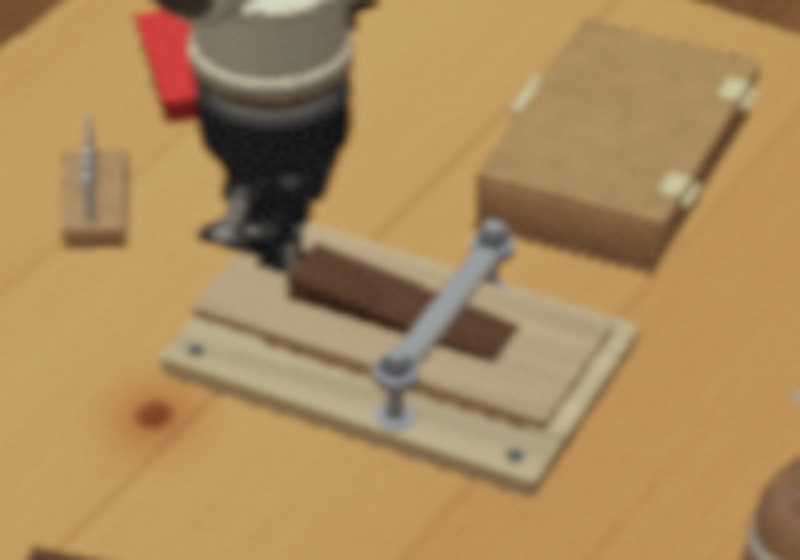

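View pics/w13.png

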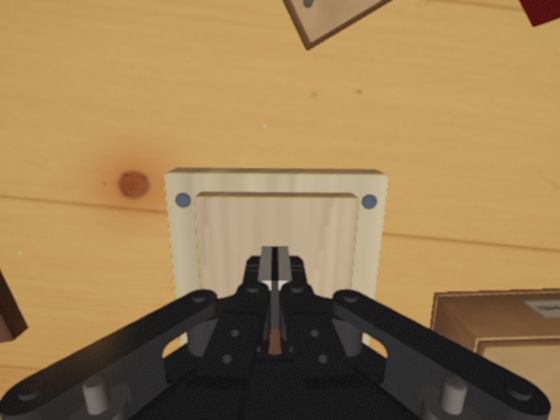

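Call:
apply_moves([
  [0,0,0.7],
  [0,0,1.3],
  [0,0,1.3],
], twist=[0,0,0], fingers=[0,0,0])

```text
time: 17.65
tool_pos: [0.5283, -0.0401, 0.0426]
tcp_rot: [0.705, -0.037, 0.708, 0.037]
ft_force: [-9.2, -1.1, 5.8]
finger_gap: 0.001
```

Call:
apply_moves([
  [0,0,0.7],
  [0,0,1],
  [0,0,1],
], twist=[0,0,0], fingers=[0,0,0])

```text
time: 17.9
tool_pos: [0.5283, -0.04, 0.0426]
tcp_rot: [0.704, -0.037, 0.709, 0.037]
ft_force: [-13.3, -2.3, 10.3]
finger_gap: 0.0
```

Call:
apply_moves([
  [-0.7,0,0.2],
  [-1.4,0,0.4],
  [-1.4,0,0.4],
], twist=[0,0,0], fingers=[0,0,0])

```text
time: 18.15
tool_pos: [0.5283, -0.0397, 0.0428]
tcp_rot: [0.704, -0.036, 0.709, 0.037]
ft_force: [-8.3, -2.1, 1.7]
finger_gap: 0.005
```

Call:
apply_moves([
  [-0.2,0,0.7],
  [-0.4,0,1.4],
  [-0.4,0,1.4],
], twist=[0,0,0], fingers=[0,0,0])

```text
time: 18.4
tool_pos: [0.5283, -0.0396, 0.0428]
tcp_rot: [0.702, -0.036, 0.71, 0.037]
ft_force: [-13.0, -2.8, 3.0]
finger_gap: -0.003
```

Call:
apply_moves([
  [-0.2,0,0.4],
  [-0.3,0,0.8],
  [-0.3,0,0.8],
], twist=[0,0,0], fingers=[0,0,0])

```text
time: 18.65
tool_pos: [0.5283, -0.0396, 0.0428]
tcp_rot: [0.702, -0.036, 0.71, 0.037]
ft_force: [-14.8, -3.8, 4.1]
finger_gap: -0.003
```

Call:
apply_moves([
  [-0.1,0.2,0.4],
  [-0.2,0.3,0.8],
  [-0.2,0.3,0.8],
  [-0.2,0.3,0.8],
], twist=[0,0,0,0], fingers=[0,0,0,0])

```text
time: 18.98
tool_pos: [0.5284, -0.0394, 0.0428]
tcp_rot: [0.701, -0.037, 0.711, 0.037]
ft_force: [-16.7, -5.2, 4.1]
finger_gap: -0.001
```

Call:
apply_moves([
  [0,0,-3],
  [0,0,-8],
  [0,0,-15],
  [0,0,-15],
], twist=[0,0,0,0], fingers=[0,0,0,0])

```text
time: 19.32
tool_pos: [0.5189, -0.0407, 0.0453]
tcp_rot: [0.706, -0.036, 0.706, 0.036]
ft_force: [-0.2, 0.1, 0.1]
finger_gap: -0.002
```

Call:
apply_moves([
  [-30,0,0],
  [-70,0,-20],
  [-110,0,-50],
  [-140,0,-80],
  [-140,0,-80],
  [-140,0,-80],
], twist=[0,0,0,0,0,0], fingers=[0,0,0,0,0,0])

```text
time: 19.82
tool_pos: [0.4412, -0.0499, 0.1891]
tcp_rot: [0.709, -0.037, 0.703, 0.035]
ft_force: [0.2, 0.3, -0.5]
finger_gap: 0.006
```

```bash
python3 - <<'E'
from h import *
off([.5095,-.0424,.044],.104)
snap('wrist','w15.png')
snap('side','s15.png')
snap('top','t15.png')
i=load('s15.png')['frame'][140:280,210:370,::-1]
cv2.imwrite('pics/z15.png',cv2.resize(i,None,fx=5,fy=4,interpolation=cv2.INTER_CUBIC))
i=load('t15.png')['frame'][140:260,220:380,::-1]
cv2.imwrite('pics/z16.png',cv2.resize(i,None,fx=5,fy=5,interpolation=cv2.INTER_CUBIC))
E
```

```text
t 19.82 pos [ 0.4412 -0.0499  0.1891] yaw 0.1025 xaxis [ 0.008  -0.0032 -1.    ] F [ 0.15  0.27 -0.46] gap 0.5
offset mm [145.6   1.   67.6] twist -0.0015
```

View pics/z15.png

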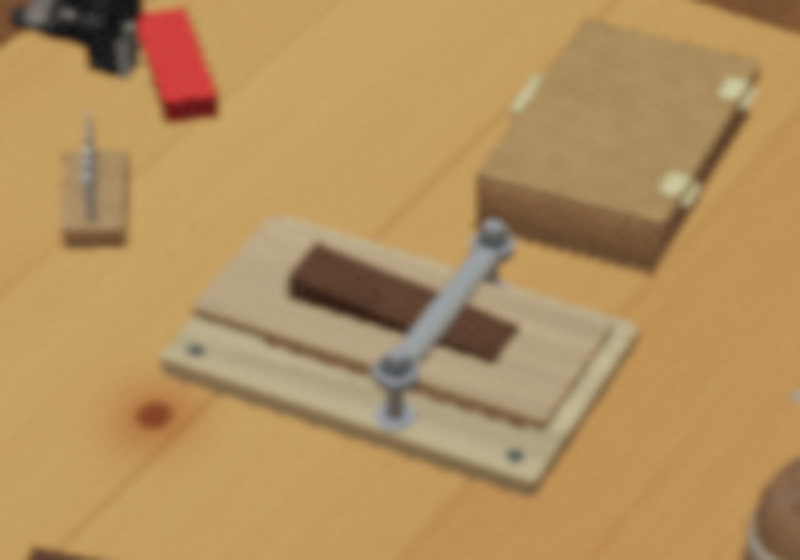

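View pics/z16.png

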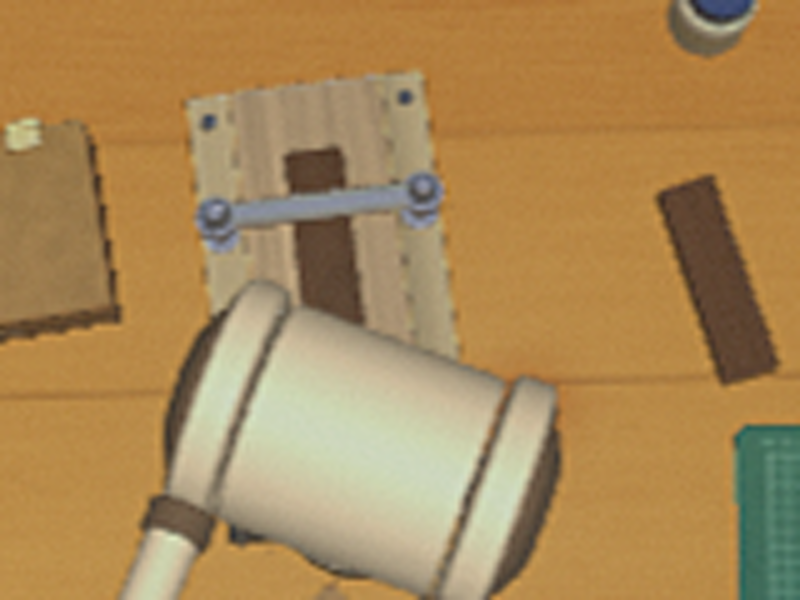

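View pics/w15.png

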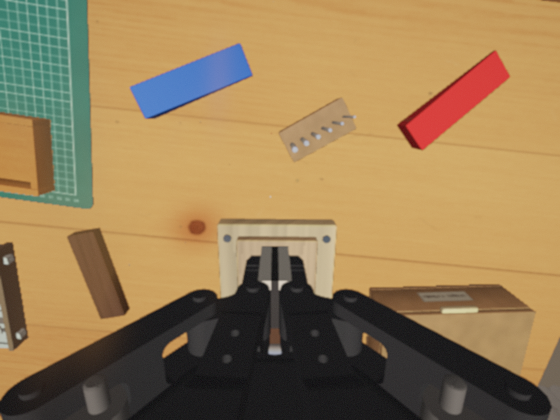

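```bash
python3 - <<'E'
from h import *
t=load('t15.png')
Z=lambda x,y:(x/5+220-.4,y/5+140-.4)
a=(onz(t,*Z(286,155),.058)+onz(t,*Z(342,149),.058))/2
b=np.array([.6235,-.0305]);x=np.array([.9946,.1038]);d=a[:2]-b
print('tip in bar frame',d@x, d@np.array([-x[1],x[0]]))
print(ctrl.job_done())
E
```

```text
tip in bar frame 0.032973186932593185 -0.0011292230119632851
the job is handed in; nothing more can be done
None
```

The wedge is jammed under the middle of the crossbar and let go. The job was handed in at about 20 s. I had no direct reading of the force between wedge and bar, so that it still presses with more than 5 N is inferred, not measured.

**What I did:** I took the tapered hardwood wedge by the sides of its butt half and set it flat on the pressing board. I then pushed it thin end first under the bar until it stopped at about 15 N. After letting go I pushed the butt once more with shut fingers, ending at about 17 N by the wrist sensor. The wedge moved no further, so I backed off.

**Last checks:**
- **Position:** in the top view the thin end is about 33 mm past the bar (36 mm from the arm's readings) and about 1 mm off its middle. In the pictures the wedge lies straight and flat.
- **Holding:** it did not move when I opened the fingers or after the last push.
- **Other things:** the strip, glue pot and bit stand appear untouched in the pictures. The arm stood clear at hand-in.

**What failed or disagreed:**
- **Grasping:** the first grasp closed on air and the second came down on top of the wedge with about 6 N. The fingertips stood about 20 mm farther back than the given tool point, so I went lower and the next grasp held.
- **Setting down:** the first contact with the board reached about 20 N.
- **Board height:** camera estimates of the board top varied from 38 to 54 mm. Contact put it near 53 mm, which fits where the wedge jammed.

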